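# Mark a mould board in the punch jig

## Task

Slide the pale wooden mould board across the jig's base plate until it sits square and flush against both wooden fences, right in their corner. Only then press the red plunger of the marking punch all the way down to its stop, and let it spring back up. Leave the board home in the corner and the other loose things on the bench where they are.

Things in the scene. Friction and masses are not known exactly. Their poses are not given: they have to be found in the camera images.
- jig: marking jig (all sizes here in mm) fixed to the table: aluminium plate 265 x 265, 8 thick (jig x -140 to 125, y -150 to 115). A post outside the fence corner carries a blue arm and sleeve (28 wide, underside 57, top 87 above the table) holding the punch over the plate. Origin: on the table under the plate; x towards the far fence, y towards the left fence, z up
- fence_corner (a point): where the inner faces of the two dark wooden fences meet, on the plate's top (8 above the table), at jig (95, 85); axes as the jig's. The fences are 20 thick and rise 24 above the plate: the far fence runs along jig y (its face at jig x = 95), the left fence along jig x (its face at jig y = 85)
- board: pale wooden board 140 (its x) x 130 (its y) x 20, about 0.3 kg, loose and sliding easily on the plate, with a low terracotta medallion (72 across, 9 high) on top. Origin: centre of underside; axes along its edges, near the jig's. Its +x edge goes against the far fence, its +y edge against the left fence; its top clears the raised punch tip by 16
- board_inner_corner (a point): underside corner of the board at its (+70, +65): the corner that goes into the fence corner
- board_far_end (a point): underside corner of the board at its (+70, -65), the other end of the edge that meets the far fence
- board_near_end (a point): underside corner of the board at its (-70, +65), the other end of the edge that meets the left fence
- punch (a joint): travel of the plunger in m: 0 = up, 0.015 = down at its stop; a spring returns it (about 2.5 N at the top, 6.5 N at the stop)
- punch_top (a point): centre of the flat top of the plunger's red round head (40 across, 16 thick), at jig (60, 50), 124 above the table when up; it moves straight down
- tape_roll: roll of cream masking tape lying flat, 96 outside, 76 inside, 25 high; origin centre of underside
- jar: small amber jar with white lid, 60 across, 60 high; origin centre of underside
- spatula: spatula lying flat, 200 long along its x
- brush: flat brush with a wooden handle lying flat, 190 long along its x
- spare_board: dark wooden board with a blue tile on it, 140 x 130 x 20, lying on the table away from the jig; origin centre of underside
- offcut: wooden offcut, 100 x 45 x 22; origin centre of underside

How it is judged:
By the outcome, as a careful person would: the job done as asked, in the order asked, and still so for the second after the job is handed in, with the robot touching nothing.
It also fails if it takes over 50 s, if anything falls off the work surface, if the arm or the gripper's body presses on something with over 40 N, if the wrist force passes 120 N, or if a joint passes its speed limit or range.

## Robot

A 6-joint arm with a two-finger parallel gripper is mounted at the origin on the work surface. World frame = base frame: x ahead of the robot, y to its left, z up, the work surface at z = 0. Lengths are in m, angles in rad, forces in N, time in s.
With the tool pointing down it reaches from about 0.375 to 0.9 m from the base axis. Payload 3.1 kg.
Tool frame: the origin (TCP) lies midway between the tips of the shut fingers; the grasp point (between the pads) lies 19 mm behind it (grasp_offset is the distance from the TCP to the grasp point, in m); z points along the fingers, y is the line along which they close (so a half turn about z gives the same grasp; the last joint's range is limited). The gripper opens to 85 mm and grips with 20 to 120 N. Pads are 22 mm wide; open, the fingers measure 114 mm over their backs; the gripper's body (76 mm by 85 mm) begins 54 mm behind the grasp point. The pads swing forward as they close: fully open they stand 13 mm farther back than shut.
Start: joints at [1.137, 0.527, 1.433, -0, 1.181, -0.178], TCP at [0.157, 0.605, 0.231] pointing down, gripper open.
Joint ranges: [-3.08, 3.08], [-0.75, 2.2], [0.22, 2.44], [-1.43, 4.57], [0, 2.65], [-2.85, 2.85]. Speed limits (rad/s): [2.79, 2.79, 3.14, 3.14, 3.14, 3.14].

## Interface

Orientations are given as a unit quaternion [w, x, y, z].
In Python, from bench import get_state, snapshot, finish_job, masks_of, grasp_offset gives the robot as it stands.
- The arm moves only by the tool move_arm, never from a script. Its argument "plan" is a list of rows, each an object with "jaw": the finger opening in cm, from 0 to 8.54; "travel": the shift along the tool's x, y, z in cm, a list of three; "turn": the turn, a rotation vector about the tool's x, y, z in rad, a list of three. In form: [{"jaw": jaw, "travel": [tx, ty, tz], "turn": [rx, ry, rz]}, ...]. A call has 1 to 12 rows; each row is the pose to reach, as a shift and turn from the pose commanded when the call began, along the tool's axes at that moment; what a row does not reach only later rows make up. A row lasts 1/8 s, in which the tool goes at most 62.5 mm and 10.7 degrees, less where a joint would pass 70% of its speed; a pose out of reach is approached as far as the arm can. A call with a gripper value outside its range is refused whole. The fingers move at their own pace and stop on an object; the grip force is fixed at half the most. Time passes only in rows, so rows that repeat a pose let the fingers close. It gives the time, the measured TCP pose, the force, the opening and the grip force at its end, in the units of the state.
- get_state(): the state, without advancing time (a new reading comes with each control period).
- snapshot(name): name is "scene" or "top" or "wrist"; returns a dict with "color" (400x640x3 uint8, red, green, blue), "K" (3x3 intrinsics, pixels), "k1" (the pictures are not rectified: a ray, as slopes to the right and down, at radius r is drawn at 1 + k1 r^2 times it, then the intrinsics apply), "R" (3x3) and "t" (3): a world point X has camera coordinates R X + t. Camera axes: x right, y down, z forward; pixel columns grow to the right and rows downward; lengths in m; the calibration is good to about 2 mm. A picture is of the moment at which its call begins. There is no depth.
- finish_job(): hands the job in; it is judged then, once.
Trained networks look in a picture, given as the dict that the camera call returned (one of the last four; its "shot" number tells which), for a name from the list of things; names that differ only in an ending like _2 or _b are one class to them, and where a whole thing is asked for, a point or a joint stands for the part that bears it (a point fixed in the world has none). Each returns a list of dicts, best first, with "conf" (0 to 1); they miss things now and then, are a little off and sometimes report something else, mostly with a low value. They report only what shows in the picture. A call takes as long as a camera call.
- masks_of(label, picture): "region" (400x640 bool, what is visible of it) and "extent" ([left, top, right, bottom] in pixels, round what is visible of it).
The state is a dict: "t": time; "joints": joint angles; "qd": joint speeds; "effort": joint torques, N m; "eef_pos": TCP position; "tcp_rot": TCP orientation; "contact_force": force on the tool from outside, world axes, zero at the start; "moment": the same for the moment, N m; "opening": opening from 0.0 (shut) to 1.0 (fully open); "gripper_force": force on a finger pad.
Only numpy, scipy, OpenCV 4.12 (cv2) and the standard library are available. Lean on these libraries where they do the work, as an engineer would, in place of code of your own. Each camera call takes 0.05 s, during which the arm holds its last target. There are 200 camera calls.

## Working session

There is one attempt and no reset: what is moved stays moved. The work goes in short steps, Python scripts to look and compute and a tool call to move; the robot and the scene stay as the last step left them, time stands still between calls to the robot, and variables do not carry over. Pictures are saved under pics/ and viewed, at most 10 in all, crops included, and the job is handed in when it is done.

Besides the shell and the picture viewer there is one more tool, called after ">>>" in YAML: its name, and indented under it one key for each argument. move_arm: Moves the arm, as the interface text tells. Its arguments: {"type":"object","properties":{"plan":{"type":"array","items":{"type":"object","properties":{"jaw":{"type":"number"},"travel":{"type":"array","items":{"type":"number"}},"turn":{"type":"array","items":{"type":"number"}}}}}},"required":["plan"]}

```bash
mkdir -p pics; ls; python3 - <<'E'
from bench import *
import cv2
s=get_state(); print({k:s[k] for k in('t','eef_pos','tcp_rot','contact_force','opening')}, grasp_offset)
for n in('scene','top'):
    p=snapshot(n); cv2.imwrite(f'pics/{n}0.png',p['color'][:,:,::-1]); print(n,p['K'].tolist() if hasattr(p['K'],'tolist') else p['K'],p['k1'],p['R'],p['t'])
    for l in('jig','board','punch','tape_roll','jar','spatula','brush','offcut','spare_board'):
        print(l,[(round(m['conf'],2),m['extent']) for m in masks_of(l,p)][:2])
E
```

```text
pics
{'t': 0.0, 'eef_pos': array([0.15717617, 0.60416378, 0.23032718]), 'tcp_rot': array([-3.34263665e-04,  1.27050134e-01,  9.91895691e-01, -1.04361836e-03]), 'contact_force': array([ 0.34544802, -0.34444807, -0.1106889 ]), 'opening': 0.9966722686061315} 0.0187
scene [[405.61229350799033, 0.0, 323.6052363820033], [0.0, 405.61229350799033, 197.26304621208223], [0.0, 0.0, 1.0]] -0.08833087933596016 [[-2.58667904e-01  9.65966282e-01 -2.41668750e-04]
 [ 8.29425626e-01  2.21976593e-01 -5.12620253e-01]
 [-4.95120234e-01 -1.32798853e-01 -8.58615408e-01]] [ 0.15774188 -0.35282449  1.60482679]
jig [(0.55, [272.3, 186.5, 383.7, 285.8])]
board [(0.71, [302.0, 205.8, 356.3, 249.8])]
punch [(0.71, [329.7, 238.0, 345.6, 253.8])]
tape_roll [(0.79, [237.9, 220.2, 269.2, 250.4])]
jar [(0.87, [261.5, 192.2, 278.4, 213.7]), (0.61, [237.9, 221.8, 269.0, 248.8])]
spatula [(0.56, [370.5, 220.8, 395.5, 280.3])]
brush []
offcut [(0.6, [211.8, 156.8, 233.9, 181.1])]
spare_board [(0.86, [429.1, 169.8, 485.9, 213.9]), (0.22, [302.6, 205.0, 356.2, 249.0])]
top [[469.81403954159583, 0.0, 326.05494977810304], [0.0, 469.81403954159583, 202.22043459185372], [0.0, 0.0, 1.0]] 0.0053564673937478244 [[ 0.00211732 -0.99966181  0.02591864]
 [-0.98865556 -0.00598522 -0.15008115]
 [ 0.15018553 -0.02530684 -0.98833389]] [-0.05625868  0.54392303  1.30307645]
jig [(0.81, [251.2, 139.7, 358.3, 253.0])]
board [(0.65, [280.4, 176.6, 329.5, 226.8])]
punch [(0.63, [281.0, 155.0, 291.8, 167.9])]
tape_roll [(0.62, [366.4, 156.6, 402.0, 189.9])]
jar [(0.82, [368.1, 201.5, 393.7, 220.2])]
spatula [(0.97, [231.4, 162.5, 254.4, 229.8])]
brush [(0.59, [201.4, 122.3, 227.6, 185.0])]
offcut [(0.73, [443.2, 231.2, 473.6, 265.3]), (0.42, [279.6, 155.9, 297.3, 173.9])]
spare_board [(0.79, [133.5, 258.6, 202.8, 326.7])]
```

```bash
python3 - <<'E'
import cv2
a=cv2.imread('pics/top0.png')[120:275,190:410];b=cv2.imread('pics/scene0.png')[160:300,230:410]
cv2.imwrite('pics/top0c.png',cv2.resize(a,None,fx=3.6,fy=3.6,interpolation=cv2.INTER_CUBIC))
cv2.imwrite('pics/scene0c.png',cv2.resize(b,None,fx=4,fy=4,interpolation=cv2.INTER_CUBIC))
E
```

```text
(no output)
```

View pics/top0c.png

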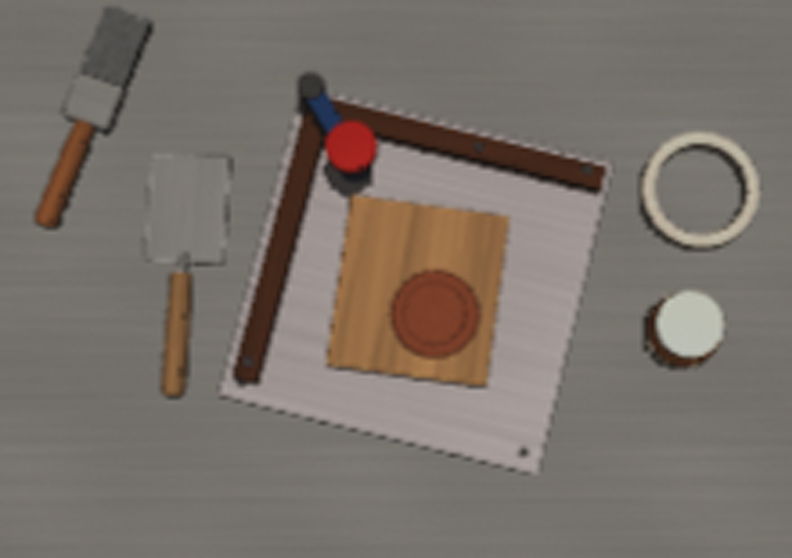

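View pics/scene0c.png

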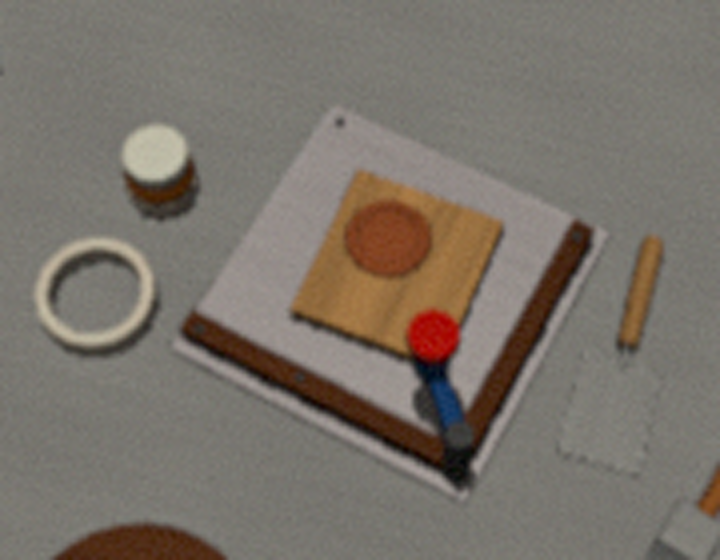

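The top view shows the plate yawed about -14°, with the board short of both fences and yawed about -7°. The punch is over the inner corner at crop (350,147). Next I fit the jig and board poses from the corners in both views.

```bash
cat > h.py <<'E'
import numpy as np
from scipy.optimize import least_squares
def proj(p,X):
    c=np.asarray(X)@np.array(p['R']).T+p['t']; s=c[:,:2]/c[:,2:]; s=s*(1+p['k1']*(s**2).sum(1,keepdims=True))
    return s*np.array([p['K'][0][0],p['K'][1][1]])+np.array([p['K'][0][2],p['K'][1][2]])
def place(q,L): 
    c,s=np.cos(q[2]),np.sin(q[2]); L=np.array(L,float)/1000
    return np.c_[q[0]+c*L[:,0]-s*L[:,1], q[1]+s*L[:,0]+c*L[:,1], L[:,2]]
def fit(obs,q0):   # obs: list of (picture, local mm points, pixels)
    f=lambda q:np.concatenate([(proj(p,place(q,L))-np.array(px)).ravel() for p,L,px in obs])
    r=least_squares(f,q0,loss='soft_l1'); return r.x,r.fun.reshape(-1,2)
E
python3 - <<'E'
from h import *; from bench import *; import cv2
T=snapshot('top');S=snapshot('scene')
t=lambda a:(np.array(a)+.5)/3.6-.5+[190,120]; s=lambda a:(np.array(a)+.5)/4-.5+[230,160]
j,r=fit([(T,[(-140,115,8),(-140,-150,8),(125,-150,8)],t([(220,395),(540,473),(610,165)])),
 (S,[(-140,-150,8),(-140,115,8),(125,-150,8),(125,115,8)],s([(340,107),(607,235),(175,347),(465,497)])),
 (T,[(60,50,124)],t([(351,147)])),(S,[(60,50,124)],s([(434,334)]))],[.5,.1,-.25])
print('jig',j,r.round(1).tolist())
b,r=fit([(T,[(70,65,28),(70,-65,28),(-70,-65,28),(-70,65,28)],t([(350,195),(508,215),(487,386),(328,367)])),
 (S,[(-70,-65,28),(-70,65,28),(70,-65,28)],s([(360,170),(502,222),(292,312)]))],[.5,.1,-.15])
print('board',b,r.round(1).tolist())
c,sn=np.cos(j[2]),np.sin(j[2]); Rj=np.array([[c,sn],[-sn,c]])
print('board in jig',Rj@(b[:2]-j[:2])*1000,np.degrees(b[2]-j[2]))
st=get_state(); print('tcp in jig',Rj@(st['eef_pos'][:2]-j[:2])*1000)
q=st['tcp_rot'];print('tool y heading deg',np.degrees(np.arctan2(q[2]**2-q[1]**2,2*q[1]*q[2])), 'jig y', 90+np.degrees(j[2]))
np.savez('pose.npz',j=j,b=b)
E
```

```text
jig [ 0.57645304  0.01967863 -0.2405747 ] [[-0.5, 0.2], [-0.6, 0.7], [0.9, -0.5], [-1.5, -1.1], [1.2, -0.7], [-1.2, 0.3], [0.2, 1.4], [0.0, -0.3], [0.2, -0.2]]
board [ 0.55230112  0.00435565 -0.11783814] [[-0.2, -0.1], [0.2, -0.2], [0.2, -0.1], [-0.6, -0.4], [-0.6, -0.2], [0.7, -0.5], [-0.2, -0.3]]
board in jig [-19.80550812 -20.63615297] 7.032286784921878
tcp in jig [-546.29277378  468.45735404]
tool y heading deg 75.40072271666392 jig y 76.2160851933736
```

```bash
cat >> h.py <<'E'
def go(st,x,y,z,h=90):  # jig target (mm), tool-y heading in jig (deg)
    from scipy.spatial.transform import Rotation as Ro
    j=np.load('pose.npz')['j']; q=np.array(st['tcp_rot']); R=Ro.from_quat(q[[1,2,3,0]])
    P=place(j,[(x,y,z)])[0]; a=np.radians(h)+j[2]
    yv=np.array([np.cos(a),np.sin(a),0]);zv=np.array([0,0,-1.]);G=Ro.from_matrix(np.c_[np.cross(yv,zv),yv,zv])
    c,s=np.cos(j[2]),np.sin(j[2]); d=st['eef_pos'][:2]-j[:2]
    print('at jig',(np.array([c*d[0]+s*d[1],-s*d[0]+c*d[1]])*1000).round(1),'z',round(st['eef_pos'][2]*1000,1),'F jig',np.round([c*st['contact_force'][0]+s*st['contact_force'][1],-s*st['contact_force'][0]+c*st['contact_force'][1],st['contact_force'][2]],1),'t',st['t'])
    print('travel cm',(R.inv().apply(P-st['eef_pos'])*100).round(2),'turn',(R.inv()*G).as_rotvec().round(4))
E
python3 -c "
from h import *;from bench import *
go(get_state(),-128,-27,100)"
```

```text
at jig [-546.3  468.5] z 231.3 F jig [-0.3 -0.1  0.3] t 1.1
travel cm [-42.53 -48.95  13.13] turn [-0.     -0.     -0.0142]
```

>>> move_arm:
  plan:
    - {"jaw":8.5,"travel":[-42.5,-48.9,0],"turn":[0,0,-0.014]}
    - {"jaw":8.5,"travel":[-42.5,-48.9,0],"turn":[0,0,-0.014]}
    - {"jaw":8.5,"travel":[-42.5,-48.9,0],"turn":[0,0,-0.014]}
    - {"jaw":8.5,"travel":[-42.5,-48.9,0],"turn":[0,0,-0.014]}
    - {"jaw":8.5,"travel":[-42.5,-48.9,0],"turn":[0,0,-0.014]}
    - {"jaw":8.5,"travel":[-42.5,-48.9,0],"turn":[0,0,-0.014]}
    - {"jaw":8.5,"travel":[-42.5,-48.9,13],"turn":[0,0,-0.014]}
    - {"jaw":8.5,"travel":[-42.5,-48.9,13],"turn":[0,0,-0.014]}
    - {"jaw":8.5,"travel":[-42.5,-48.9,13],"turn":[0,0,-0.014]}
    - {"jaw":8.5,"travel":[-42.5,-48.9,13],"turn":[0,0,-0.014]}
    - {"jaw":8.5,"travel":[-42.5,-48.9,13],"turn":[0,0,-0.014]}
    - {"jaw":8.5,"travel":[-42.5,-48.9,13],"turn":[0,0,-0.014]}

```text
t: 2.6
eef_pos: [0.4476, 0.0215, 0.1001]
tcp_rot: [0.0, 0.123, 0.992, -0.0]
contact_force: [-0.8, -0.1, -0.3]
opening: 0.995
gripper_force: 0.0
```

```bash
python3 - <<'E'
from h import *; from bench import *; import cv2
W=snapshot('wrist'); im=W['color'][:,:,::-1].copy(); d=np.load('pose.npz')
for q,L in((d['j'],[(-140,-150,8),(-140,115,8),(95,85,8),(95,-100,8),(-100,85,8),(125,-150,8)]),(d['b'],[(70,65,28),(70,-65,28),(-70,-65,28),(-70,65,28)])):
    for u in proj(W,place(q,L)): 
        if abs(u).max()<1e4: cv2.drawMarker(im,tuple(int(v) for v in u.round()),(0,255,0),0,14,1)
cv2.imwrite('pics/w1.png',im); go(get_state(),-128,-27,3)
E
```

```text
at jig [-127.5  -27.7] z 100.7 F jig [-0.4  0.3  0.5] t 2.65
travel cm [0.04 0.07 9.77] turn [ 0.0001 -0.0011 -0.0037]
```

View pics/w1.png

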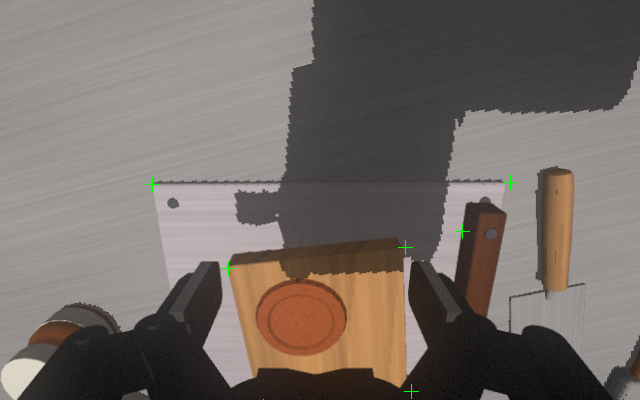

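The near plate edge lies level at row 183, so the tool is aligned with the jig. The board markers also match. Next I descend behind the board and push along jig x.

>>> move_arm:
  plan:
    - {"jaw":8.5,"travel":[0,0,5],"turn":[0,0,0]}
    - {"jaw":8.5,"travel":[0,0,9.0],"turn":[0,0,0]}
    - {"jaw":8.5,"travel":[0,0,9.7],"turn":[0,0,0]}
    - {"jaw":8.5,"travel":[0,0,9.7],"turn":[0,0,0]}
    - {"jaw":8.5,"travel":[-1.4,0,9.7],"turn":[0,0,0]}
    - {"jaw":8.5,"travel":[-2.1,0,9.7],"turn":[0,0,0]}
    - {"jaw":8.5,"travel":[-2.7,0,9.7],"turn":[0,0,0]}
    - {"jaw":8.5,"travel":[-3.3,0,9.7],"turn":[0,0,0]}
    - {"jaw":8.5,"travel":[-3.9,0,9.7],"turn":[0,0,0]}
    - {"jaw":8.5,"travel":[-4.5,0,9.7],"turn":[0,0,0]}
    - {"jaw":8.5,"travel":[-5.1,0,9.7],"turn":[0,0,0]}
    - {"jaw":8.5,"travel":[-5.5,0,9.7],"turn":[0,0,0]}

```text
t: 4.15
eef_pos: [0.4994, 0.0112, 0.0042]
tcp_rot: [0.0, 0.12, 0.993, -0.0]
contact_force: [-1.5, 0.2, 0.6]
opening: 0.994
gripper_force: 0.6
```

```bash
python3 - <<'E'
from h import *; from bench import *; import cv2
go(get_state(),-56,-27,3)
T=snapshot('top')
a=T['color'][140:255,245:365,::-1]
cv2.imwrite('pics/top1.png',cv2.resize(a,None,fx=4,fy=4,interpolation=cv2.INTER_CUBIC))
E
```

```text
at jig [-72.8 -26.6] z 4.2 F jig [-1.5 -0.2  0.6] t 4.15
travel cm [-1.68 -0.04  0.12] turn [ 0.      0.0002 -0.0004]
```

View pics/top1.png

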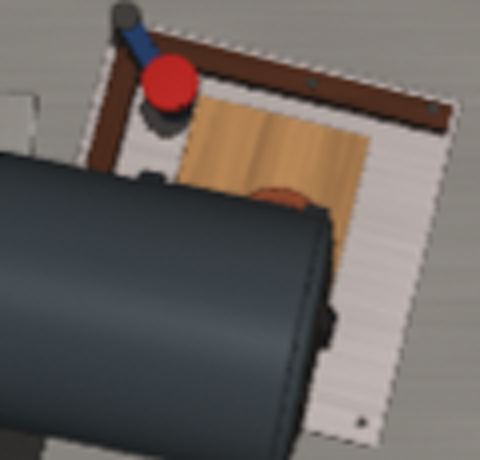

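The board is now parallel to the far fence with a gap of about 15 mm. I keep pushing until it touches.

>>> move_arm:
  plan:
    - {"jaw":8.5,"travel":[-0.5,0,0],"turn":[0,0,0]}
    - {"jaw":8.5,"travel":[-0.9,0,0],"turn":[0,0,0]}
    - {"jaw":8.5,"travel":[-1.2,0,0],"turn":[0,0,0]}
    - {"jaw":8.5,"travel":[-1.4,0,0],"turn":[0,0,0]}
    - {"jaw":8.5,"travel":[-1.5,0,0],"turn":[0,0,0]}

```text
t: 4.82
eef_pos: [0.5135, 0.0078, 0.0043]
tcp_rot: [-0.0, 0.12, 0.993, 0.0]
contact_force: [-1.3, 0.5, 0.2]
opening: 0.995
gripper_force: 0.5
```

>>> move_arm:
  plan:
    - {"jaw":8.5,"travel":[-0.1,0,0],"turn":[0,0,0]}
    - {"jaw":8.5,"travel":[-0.2,0,0],"turn":[0,0,0]}
    - {"jaw":8.5,"travel":[-0.3,0,0],"turn":[0,0,0]}

```text
t: 5.2
eef_pos: [0.5162, 0.0072, 0.0043]
tcp_rot: [-0.0, 0.12, 0.993, 0.0]
contact_force: [-1.8, 0.4, 1.1]
opening: 0.994
gripper_force: 1.0
```

>>> move_arm:
  plan:
    - {"jaw":8.5,"travel":[-0.1,0,0],"turn":[0,0,0]}
    - {"jaw":8.5,"travel":[-0.2,0,0],"turn":[0,0,0]}
    - {"jaw":8.5,"travel":[-0.3,0,0],"turn":[0,0,0]}

```text
t: 5.58
eef_pos: [0.5161, 0.0072, 0.0041]
tcp_rot: [-0.003, 0.12, 0.993, 0.0]
contact_force: [-6.7, 1.1, 4.5]
opening: 0.997
gripper_force: 3.6
```

Contact shows: the force rose to about 7 N and the arm stopped. Now I retract, rise, and go round to the right side with a 90° turn.

>>> move_arm:
  plan:
    - {"jaw":8.5,"travel":[2.0,0,0],"turn":[0,0,0]}
    - {"jaw":8.5,"travel":[2.0,0,-6],"turn":[0,0,0]}
    - {"jaw":8.5,"travel":[2.0,-3,-10],"turn":[0,0,0.17]}
    - {"jaw":8.5,"travel":[-2,-9.8,-10],"turn":[0,0,0.35]}
    - {"jaw":8.5,"travel":[-7.5,-9.8,-10],"turn":[0,0,0.53]}
    - {"jaw":8.5,"travel":[-7.5,-9.8,-10],"turn":[0,0,0.71]}
    - {"jaw":8.5,"travel":[-7.5,-9.8,-10],"turn":[0,0,0.89]}
    - {"jaw":8.5,"travel":[-7.5,-9.8,-10],"turn":[0,0,1.07]}
    - {"jaw":8.5,"travel":[-7.5,-9.8,-10],"turn":[0,0,1.25]}
    - {"jaw":8.5,"travel":[-7.5,-9.8,-10],"turn":[0,0,1.43]}
    - {"jaw":8.5,"travel":[-7.5,-9.8,-10],"turn":[0,0,1.571]}
    - {"jaw":8.5,"travel":[-7.5,-9.8,-10],"turn":[0,0,1.571]}

```text
t: 7.08
eef_pos: [0.5699, -0.1073, 0.1046]
tcp_rot: [0.001, 0.786, 0.618, 0.001]
contact_force: [-0.3, -0.4, -0.3]
opening: 0.992
gripper_force: 0.0
```

```bash
python3 - <<'E'
from h import *; from bench import *; import cv2
go(get_state(),20,-125,3,0)
T=snapshot('top')
a=T['color'][130:260,245:405,::-1]
cv2.imwrite('pics/top2.png',cv2.resize(a,None,fx=4,fy=4,interpolation=cv2.INTER_CUBIC))
E
```

```text
at jig [  23.9 -124.8] z 104.6 F jig [-0.2 -0.5 -0.3] t 7.075
travel cm [-1.000e-02 -4.200e-01  1.016e+01] turn [0.0028 0.0005 0.0012]
```

View pics/top2.png

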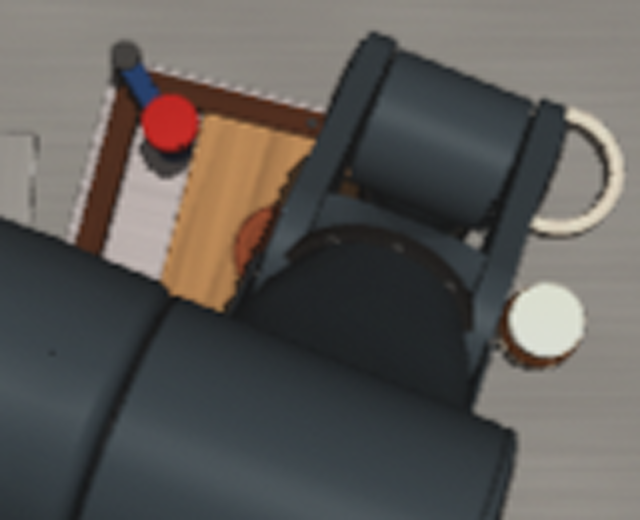

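The board is flush with the far fence and about 38 mm from the left fence. Next I descend and push along jig +y, which is now tool +x.

>>> move_arm:
  plan:
    - {"jaw":8.5,"travel":[0,-0.4,5],"turn":[0,0,0]}
    - {"jaw":8.5,"travel":[0,-0.4,9.4],"turn":[0,0,0]}
    - {"jaw":8.5,"travel":[0,-0.4,10.1],"turn":[0,0,0]}
    - {"jaw":8.5,"travel":[0.6,-0.4,10.1],"turn":[0,0,0]}
    - {"jaw":8.5,"travel":[1.8,-0.4,10.1],"turn":[0,0,0]}
    - {"jaw":8.5,"travel":[2.6,-0.4,10.1],"turn":[0,0,0]}
    - {"jaw":8.5,"travel":[3.2,-0.4,10.1],"turn":[0,0,0]}
    - {"jaw":8.5,"travel":[3.8,-0.4,10.1],"turn":[0,0,0]}
    - {"jaw":8.5,"travel":[4.4,-0.4,10.1],"turn":[0,0,0]}
    - {"jaw":8.5,"travel":[5.0,-0.4,10.1],"turn":[0,0,0]}
    - {"jaw":8.5,"travel":[5.6,-0.4,10.1],"turn":[0,0,0]}
    - {"jaw":8.5,"travel":[6.2,-0.4,10.1],"turn":[0,0,0]}

```text
t: 8.62
eef_pos: [0.5797, -0.0452, 0.0032]
tcp_rot: [-0.0, 0.787, 0.617, -0.0]
contact_force: [-1.2, -0.3, 0.6]
opening: 0.997
gripper_force: 0.6
```

>>> move_arm:
  plan:
    - {"jaw":8.5,"travel":[0.2,0,0],"turn":[0,0,0]}
    - {"jaw":8.5,"travel":[0.4,0,0],"turn":[0,0,0]}
    - {"jaw":8.5,"travel":[0.6,0,0],"turn":[0,0,0]}
    - {"jaw":8.5,"travel":[0.7,0,0],"turn":[0,0,0]}

```text
t: 9.12
eef_pos: [0.5809, -0.0403, 0.0032]
tcp_rot: [0.0, 0.787, 0.617, -0.001]
contact_force: [-2.8, -9.8, 0.6]
opening: 0.995
gripper_force: 5.0
```

Contact with the left fence gives about 10 N, at the expected place. Now I back off, go round to the near side, and look.

>>> move_arm:
  plan:
    - {"jaw":8.5,"travel":[-2,0,0],"turn":[0,0,0]}
    - {"jaw":8.5,"travel":[-2,0,-6],"turn":[0,0,0]}
    - {"jaw":8.5,"travel":[-2,-4,-10],"turn":[0,0,-0.17]}
    - {"jaw":8.5,"travel":[0,-9.4,-10],"turn":[0,0,-0.35]}
    - {"jaw":8.5,"travel":[4,-9.4,-10],"turn":[0,0,-0.53]}
    - {"jaw":8.5,"travel":[7.7,-9.4,-10],"turn":[0,0,-0.71]}
    - {"jaw":8.5,"travel":[7.7,-9.4,-10],"turn":[0,0,-0.89]}
    - {"jaw":8.5,"travel":[7.7,-9.4,-10],"turn":[0,0,-1.07]}
    - {"jaw":8.5,"travel":[7.7,-9.4,-10],"turn":[0,0,-1.25]}
    - {"jaw":8.5,"travel":[7.7,-9.4,-10],"turn":[0,0,-1.43]}
    - {"jaw":8.5,"travel":[7.7,-9.4,-10],"turn":[0,0,-1.571]}
    - {"jaw":8.5,"travel":[7.7,-9.4,-10],"turn":[0,0,-1.571]}

```text
t: 10.62
eef_pos: [0.5084, 0.0579, 0.1033]
tcp_rot: [-0.0, 0.121, 0.993, 0.0]
contact_force: [-0.1, 0.5, -0.4]
opening: 0.996
gripper_force: 0.0
```

```bash
python3 - <<'E'
from h import *; from bench import *; import cv2
go(get_state(),-72,20,3)
T=snapshot('top');S=snapshot('scene')
a=cv2.resize(T['color'][140:240,250:360,::-1],(440,400),interpolation=cv2.INTER_CUBIC)
b=cv2.resize(S['color'][190:290,285:385,::-1],(400,400),interpolation=cv2.INTER_CUBIC)
cv2.imwrite('pics/both3.png',np.hstack([a,b])[:, :800])
E
```

```text
at jig [-75.2  21. ] z 103.3 F jig [-0.3  0.5 -0.4] t 10.625
travel cm [-0.32 -0.1  10.03] turn [ 0.0003 -0.0001 -0.0028]
```

View pics/both3.png

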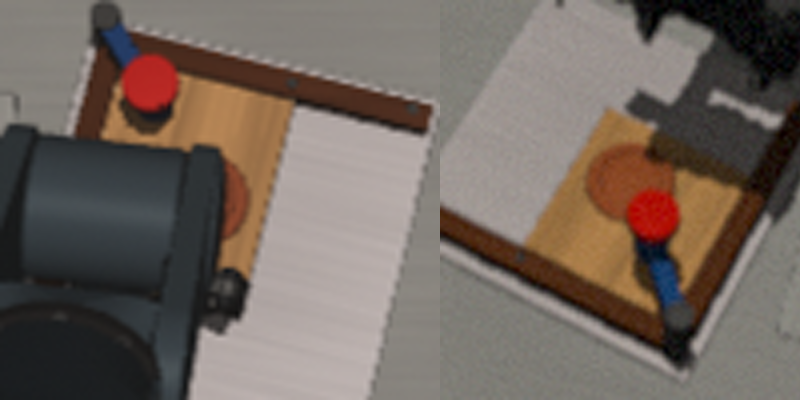

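The board looks home in the corner in both views. I give it a firm nudge along x to be sure.

>>> move_arm:
  plan:
    - {"jaw":8.5,"travel":[0,-0.6,5],"turn":[0,0,0]}
    - {"jaw":8.5,"travel":[0,-0.6,9.3],"turn":[0,0,0]}
    - {"jaw":8.5,"travel":[0,-0.6,9.9],"turn":[0,0,0]}
    - {"jaw":8.5,"travel":[-0.8,-0.6,9.9],"turn":[0,0,0]}
    - {"jaw":8.5,"travel":[-1.4,-0.6,9.9],"turn":[0,0,0]}
    - {"jaw":8.5,"travel":[-1.7,-0.6,9.9],"turn":[0,0,0]}
    - {"jaw":8.5,"travel":[-1.9,-0.6,9.9],"turn":[0,0,0]}
    - {"jaw":8.5,"travel":[-2.1,-0.6,9.9],"turn":[0,0,0]}
    - {"jaw":8.5,"travel":[-2.3,-0.6,9.9],"turn":[0,0,0]}
    - {"jaw":8.5,"travel":[-2.4,-0.6,9.9],"turn":[0,0,0]}

```text
t: 11.98
eef_pos: [0.5261, 0.0478, 0.0039]
tcp_rot: [-0.005, 0.12, 0.993, 0.0]
contact_force: [-7.9, 1.1, 4.2]
opening: 0.992
gripper_force: 3.8
```

It stopped at the same position as before, so the board is home. Now I retract, rise, close the fingers, and go above the punch.

>>> move_arm:
  plan:
    - {"jaw":8.5,"travel":[2,0,0],"turn":[0,0,0]}
    - {"jaw":8.5,"travel":[2,0,0],"turn":[0,0,0]}
    - {"jaw":8.5,"travel":[2,0,-6],"turn":[0,0,0]}
    - {"jaw":0,"travel":[2,0,-12],"turn":[0,0,0]}
    - {"jaw":0,"travel":[2,0,-16],"turn":[0,0,0]}
    - {"jaw":0,"travel":[-4,3.5,-16],"turn":[0,0,0]}
    - {"jaw":0,"travel":[-9,3.5,-16],"turn":[0,0,0]}
    - {"jaw":0,"travel":[-11.1,3.5,-16],"turn":[0,0,0]}
    - {"jaw":0,"travel":[-11.1,3.5,-16],"turn":[0,0,0]}
    - {"jaw":0,"travel":[-11.1,3.5,-16],"turn":[0,0,0]}

```text
t: 13.22
eef_pos: [0.6454, 0.0545, 0.164]
tcp_rot: [-0.001, 0.12, 0.993, 0.0]
contact_force: [0.4, -0.0, 0.2]
opening: -0.002
gripper_force: 0.0
```

```bash
python3 - <<'E'
from h import *; from bench import *; import cv2
st=get_state();go(st,60,50,124);print(st['opening'])
S=snapshot('scene');W=snapshot('wrist')
b=cv2.resize(S['color'][170:290,285:385,::-1],(400,480),interpolation=cv2.INTER_CUBIC)
w=cv2.resize(W['color'][:,:,::-1],(400,250))
cv2.imwrite('pics/both4.png',np.hstack([b,np.vstack([w,np.zeros((230,400,3),np.uint8)])]))
E
```

```text
at jig [58.7 50.3] z 164.0 F jig [0.3 0.1 0.2] t 13.225
travel cm [-0.14 -0.03  4.  ] turn [-0.0002 -0.0016 -0.0003]
-0.002389127806734573
```

View pics/both4.png

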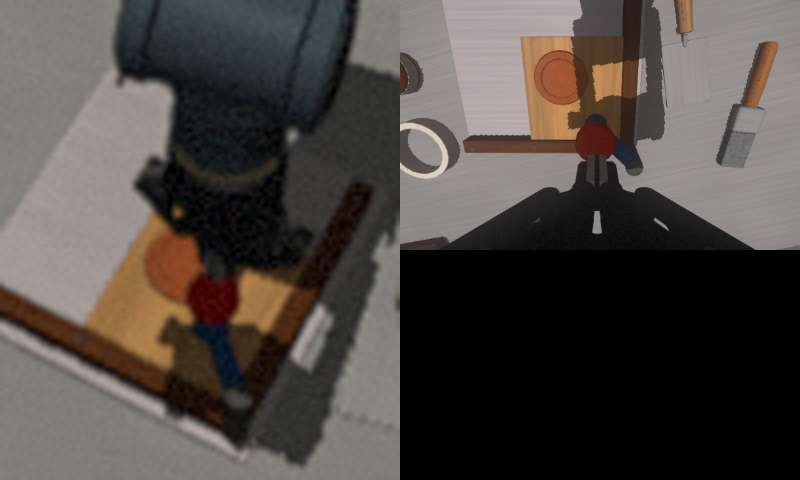

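The board is flush and the fingers are centred over the red head. Now I press.

>>> move_arm:
  plan:
    - {"jaw":0,"travel":[-0.1,0,2],"turn":[0,0,0]}
    - {"jaw":0,"travel":[-0.1,0,3.6],"turn":[0,0,0]}
    - {"jaw":0,"travel":[-0.1,0,4.2],"turn":[0,0,0]}
    - {"jaw":0,"travel":[-0.1,0,4.7],"turn":[0,0,0]}
    - {"jaw":0,"travel":[-0.1,0,5.1],"turn":[0,0,0]}
    - {"jaw":0,"travel":[-0.1,0,5.4],"turn":[0,0,0]}
    - {"jaw":0,"travel":[-0.1,0,5.6],"turn":[0,0,0]}

```text
t: 14.2
eef_pos: [0.6468, 0.0544, 0.109]
tcp_rot: [-0.001, 0.12, 0.993, 0.0]
contact_force: [-7.5, 1.5, 15.5]
opening: 0.001
gripper_force: 7.7
```

>>> move_arm:
  plan:
    - {"jaw":0,"travel":[0,0,0.1],"turn":[0,0,0]}
    - {"jaw":0,"travel":[0,0,0.2],"turn":[0,0,0]}
    - {"jaw":0,"travel":[0,0,0.2],"turn":[0,0,0]}

```text
t: 14.58
eef_pos: [0.6468, 0.0544, 0.109]
tcp_rot: [-0.0, 0.12, 0.993, -0.0]
contact_force: [-8.2, 0.5, 15.5]
opening: 0.003
gripper_force: 7.9
```

>>> move_arm:
  plan:
    - {"jaw":0,"travel":[0,0,0.2],"turn":[0,0,0]}
    - {"jaw":0,"travel":[0,0,0.3],"turn":[0,0,0]}
    - {"jaw":0,"travel":[0,0,0.3],"turn":[0,0,0]}

```text
t: 14.95
eef_pos: [0.6469, 0.0544, 0.1088]
tcp_rot: [0.0, 0.12, 0.993, -0.0]
contact_force: [-13.2, 0.6, 27.8]
opening: -0.002
gripper_force: 14.4
```

The plunger is firmly at its stop: z stays at 109 mm while the force rises to 28 N. Now I lift off and move clear.

>>> move_arm:
  plan:
    - {"jaw":0,"travel":[0,0,-1],"turn":[0,0,0]}
    - {"jaw":0,"travel":[0,0,-2],"turn":[0,0,0]}
    - {"jaw":0,"travel":[0,0,-6],"turn":[0,0,0]}
    - {"jaw":0,"travel":[0,0,-12],"turn":[0,0,0]}
    - {"jaw":0,"travel":[6,6,-14],"turn":[0,0,0]}
    - {"jaw":0,"travel":[12,12,-14],"turn":[0,0,0]}
    - {"jaw":0,"travel":[18,18,-14],"turn":[0,0,0]}
    - {"jaw":0,"travel":[20,24,-14],"turn":[0,0,0]}
    - {"jaw":0,"travel":[22,30,-14],"turn":[0,0,0]}
    - {"jaw":0,"travel":[22,32,-14],"turn":[0,0,0]}
    - {"jaw":0,"travel":[22,32,-14],"turn":[0,0,0]}
    - {"jaw":0,"travel":[22,32,-14],"turn":[0,0,0]}

```text
t: 16.45
eef_pos: [0.5104, 0.4186, 0.2428]
tcp_rot: [0.001, 0.119, 0.993, 0.0]
contact_force: [-0.3, 0.0, -0.1]
opening: -0.001
gripper_force: 0.0
```

```bash
python3 - <<'E'
from h import *; from bench import *; import cv2
T=snapshot('top');S=snapshot('scene')
a=cv2.resize(T['color'][135:255,240:380,::-1],(490,420),interpolation=cv2.INTER_CUBIC)
b=cv2.resize(S['color'][185:290,280:355,::-1],(300,420),interpolation=cv2.INTER_CUBIC)
cv2.imwrite('pics/both5.png',np.hstack([a,b]))
E
```

```text
(no output)
```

View pics/both5.png

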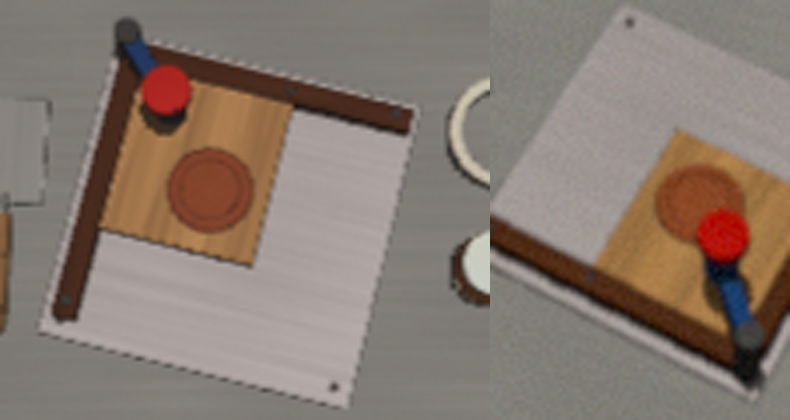

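The board sits square and flush in the corner, with no gap at (100,230) or (290,105). The punch is back up and nothing else has moved.

```bash
python3 -c "
from bench import *
print(finish_job())"
```

```text
the job is handed in; nothing more can be done
None
```

I slid the board square and flush into the fence corner, pressed the punch to its stop and let it spring back, and handed the job in at about 16.6 s; the final pictures show no gap at either fence and the nearby loose things where they were.

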